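# Pair the stray reel, free the sagging bolt and hold the cage gate ajar

## Task

Get the reel cage ready for loading. First stand the stray red reel (the one on the bare desk) flat beside its red twin on the same black pad and let go of it, leaving the other reels and the bottle where they are. Then free the cage gate: its bolt has sagged and hooks behind the bent-up lip of the keeper, so lift the bolt by its orange post and draw it back over the lip without forcing it, swing the gate about a quarter open (around 25 degrees) against its closing spring, and finish while still holding it ajar there: do not let go.

Things in the scene. Friction and masses are not known exactly. Their poses are not given: they have to be found in the camera images.
- red_reel_center (a point): stray solder reel with red flanges standing flange-down on the bare desk; cylinder 38 mm across and 30 mm high; this point is its centre half-way up (15 mm above its underside), z along its axis, up
- red_twin_center (a point): its twin, an identical red reel standing on a black pad, on the half of the pad towards the pad's +y; point at its centre, half-way up. Not to be moved
- green_reel_center (a point): reel with green flanges, 46 mm across, 34 mm high, standing on the other black pad; point at its centre, half-way up. Not to be moved
- pad_a_top (a point): black rubber pad, fixed, 90 (x) x 134 (y) mm, 9 mm thick, that carries the red twin; point at the middle of its upper face, x and y along its sides. The free place for the stray reel is centred 33 mm towards the pad's -y
- pad_b_top (a point): the other pad, the same size and look, that carries the green reel; point at the middle of its upper face
- bottle_center (a point): small brown bottle, 37 mm across, 84 mm high, standing behind the pads; point at its centre. Not to be moved
- gate_hinge (a point): fixed point on the vertical hinge axis, at the gate's right end, of a low blue cage (300 wide, 150 deep, 112 high, fixed), 110 mm above the desk. Axes: x away from the robot into the cage, y along the closed gate from hinge to free end, z up. The aluminium gate is 240 long, 12 thick, its top at 110 mm
- lip_top (a point): middle of the top edge of the keeper's bent-up lip, 84.5 mm above the desk, 5 mm thick in y; fixed, axes as gate_hinge
- bolt_grip (a point): on the axis of the orange upright post (15 mm across) that works the steel bolt, 22 mm below its top; 150 mm above the desk while sagged. The post is bare from 38 mm below this point upward and stands above the gate top, so it can be pinched from above either way. With bolt and gate at 0 it lies 18 mm in -x and 170 mm in +y of the hinge axis
- gate (a joint): gate hinge, rad: 0 closed, grows as the free (left) end swings towards the robot, counter-clockwise from above; stop at 1.5. A spring closes it with 0.35 N m/rad x (value + 0.35): about 2 N at the post at 25 degrees (0.44)
- bolt_lift (a joint): height of the bolt in its worn guides, m: 0 sagged (it falls back there by its weight of about 3 N), stop at 0.022. The tooth under the bolt's tip passes over the keeper's lip only above 0.0105; 0.015 is a good height
- bolt (a joint): how far the bolt is drawn, m, towards the hinge (-y of gate_hinge's axes): 0 home, stop at 0.045, drag under 2 N. Sagged, its tooth meets the lip at 0.008; it is past the lip at 0.021 and the tip is out of the keeper at 0.032: draw to 0.040 before swinging the gate. It stays where it is left
- red_reel: the stray red reel itself; origin at the centre of its underside
- keeper: dark steel keeper on the cage's left front post; its front cheek (88 to 126 mm above the desk) stops the gate from opening until the bolt is drawn. Origin and axes of the cage: middle of its underside

How it is judged (in metres and radians):
On the way, in this order (a step that is already met when the one before it is completed fails the run):
1. the stray red reel stands flat on the pad of its red twin, beside it, let go (horizontal distance between red_reel_center and red_twin_center below 0.085 m and x of red_reel_center in the frame of pad_a_top between -0.045 and 0.045 m and y of red_reel_center in the frame of pad_a_top between -0.067 and 0.067 m and z of red_reel_center in the frame of pad_a_top between 0.011 and 0.019 m and angle between red_reel_center's own z axis and vertical below 0.15 rad and contact force between the fingers and red_reel below 0.05 N and linear speed of red_reel below 0.02 m/s), for 0.2 s.
2. the bolt is lifted over the lip: raised, and drawn at least half-way across it (value of joint bolt_lift above 0.009 m and value of joint bolt above 0.012 m and value of joint gate below 0.08 rad).
3. the bolt is drawn clear of the keeper (value of joint bolt above 0.028 m), for 0.1 s.
At the end, for the whole second after the job is handed in: fingers hold the gate (over 0.4 N on bolt or gate) still at 15 to 35 degrees open (0.26 to 0.62 rad), bolt drawn over 26 mm; the stray reel, not touching the gate, stands flat on the pad of its twin, its centre over the pad and within 85 mm of the centre of the twin (value of joint gate between 0.26 and 0.62 rad and velocity of joint gate between -0.1 and 0.1 rad/s and value of joint bolt above 0.026 m and contact force between the fingers and gate above 0.4 N and contact force between red_reel and gate below 0.1 N and horizontal distance between red_reel_center and red_twin_center below 0.085 m and x of red_reel_center in the frame of pad_a_top between -0.045 and 0.045 m and y of red_reel_center in the frame of pad_a_top between -0.067 and 0.067 m and z of red_reel_center in the frame of pad_a_top between 0.011 and 0.019 m and angle between red_reel_center's own z axis and vertical below 0.15 rad); the arm keeps its last pose, push and grip.
It fails at once if another reel or the bottle is shifted by more than 25 mm (distance of any of red_twin_center, green_reel_center, bottle_center from where it was at the start of the episode above 0.025 m).
It fails at once if the bolt is forced against the keeper with more than 45 N (contact force between bolt and keeper above 45 N).
It also fails if it takes over 54 s, if anything falls off the work surface, if the arm or the gripper's body presses on something with over 40 N, if the wrist force passes 120 N, or if a joint passes its speed limit or range.

## Robot

A 6-joint arm with a two-finger parallel gripper is mounted at the origin on a cart in front of the work surface, level with it; the furniture and walls round the work are solid. World frame = base frame: x ahead of the robot, y to its left, z up, the work surface at z = 0. Lengths are in mm, angles in rad, forces in N, time in s.
With the tool pointing down it reaches from about 350 to 975 mm from the base axis. Payload 7.1 kg.
Tool frame: the origin (TCP) lies on the front face of the gripper's body, between the roots of the fingers; the fingertips stand 80 mm ahead of it and the grasp point (between the pads) lies 61 mm ahead of it; z points along the fingers, y is the line along which they close (so a half turn about z gives the same grasp; the last joint's range is limited). The gripper opens to 88 mm and grips with 3 to 60 N. Pads are 20 mm wide; open, the fingers measure 115 mm over their backs; the gripper's body (75 mm by 178 mm) begins 61 mm behind the grasp point.
Start: joints at [1.122, 0.423, 1.63, -0, 1.089, -0.019], TCP at [260.398, 568.153, 302.675] pointing down, gripper open.
Joint ranges: [-3, 3], [-0.9, 2.11], [0.09, 2.58], [-1.31, 4.45], [0.11, 2.69], [-2.54, 2.54]. Speed limits (rad/s): [2.39, 2.39, 3.01, 3.14, 3.14, 3.14].

## Interface

Orientations are given as a rotation vector (axis times angle).
In Python, from workcell import readout, vision, close_job gives the robot as it stands.
- The arm moves only by the tool servo_tool, never from a script. Its argument "plan" is a list that holds one entry, the list of rows, each a list of 7 numbers: the gripper command: -1 is fully open, 1 is shut, values between are in proportion, then the shift along the world's x, y, z in units of 40 mm (1.0 is 40 mm), then the turn, a rotation vector about the world's x, y, z in units of 5 degrees (1.0 is 5 degrees). A call has 1 to 5 rows; each row shifts and turns the commanded pose from where the row before left it; what a row does not reach is not made up. A row lasts 1/12 s, in which the tool goes at most 41.7 mm and 7.16 degrees, less where a joint would pass 70% of its speed; a pose out of reach is approached as far as the arm can. A call is refused whole if a number of a shift passes 1 or a number of a turn 1, either way. A call with a gripper value outside its range is refused whole. The fingers move at their own pace and stop on an object; the grip force is fixed at half the most. Time passes only in rows, so rows that do not move let the fingers close. It gives the time, the measured TCP pose, the force, the opening and the grip force at its end, in the units of the state.
- readout.get_obs(): the state, without advancing time (a new reading comes with each control period).
- vision.get_image(name): name is "side" or "top" or "wrist"; returns the picture (400x640x3 uint8, red, green, blue); there is no depth.
- vision.camera_params(name): a dict with "fx", "fy", "cx", "cy" (pixels), "rvec" (rotation vector, rad) and "tvec" (3), from world to camera coordinates, as OpenCV has them; the wrist camera has in their place "hand_eye" (4x4, takes a point from camera to tool coordinates, whose origin is the TCP and whose axes are the flange's). Camera axes: x right, y down, z forward; pixel columns grow to the right and rows downward; lengths in mm; the calibration is good to about 2 mm. The wrist camera is an equidistant fisheye: a pixel r from the principal point sees the ray r / f radians off the axis. A picture is of the moment at which its call begins: read the wrist's pose just before it. camera_params takes no time and is no camera call.
- close_job(): hands the job in; it is judged then, once.
The state is a dict: "t": time; "qpos": joint angles; "qvel": joint speeds; "joint_torque": joint torques, N m; "ee_pos": TCP position; "orientation": TCP orientation; "ft_force": force on the tool from outside, world axes, zero at the start; "moment": the same for the moment, N m; "width": finger opening in mm; "grasp_force": force on a finger pad.
Only numpy, scipy, OpenCV 4.12 (cv2) and the standard library are available. Lean on these libraries where they do the work, as an engineer would, in place of code of your own. Each camera call takes 0.05 s, during which the arm holds its last target. There are 200 camera calls.

## Working session

There is one attempt and no reset: what is moved stays moved. The work goes in short steps, Python scripts to look and compute and a tool call to move; the robot and the scene stay as the last step left them, time stands still between calls to the robot, and variables do not carry over. Pictures are saved under pics/ and viewed, at most 10 in all, crops included, and the job is handed in when it is done.

Besides the shell and the picture viewer there is one more tool, called by a JSON object that holds its "method" and its "body", one argument or row to a line. servo_tool: Moves the arm, as the interface text tells. Its arguments: {"type":"object","properties":{"plan":{"type":"array"}},"required":["plan"]}

```bash
mkdir -p pics; cat > h.py <<'E'
import numpy as np, cv2
from scipy.spatial.transform import Rotation as R
from workcell import readout, vision
def save(n,f):
    im=vision.get_image(n); cv2.imwrite(f'pics/{f}.png',im[:,:,::-1]); return im
def ray(n,u,v):
    p=vision.camera_params(n); Rm=R.from_rotvec(np.ravel(p['rvec'])).as_matrix(); t=np.ravel(p['tvec'])
    d=Rm.T@np.array([(u-p['cx'])/p['fx'],(v-p['cy'])/p['fy'],1]); return -Rm.T@t,d
def at(n,u,v,z):
    c,d=ray(n,u,v); return c+d*(z-c[2])/d[2]
def tri(u1,v1,u2,v2,a='top',b='side'):
    c1,d1=ray(a,u1,v1); c2,d2=ray(b,u2,v2)
    s=np.linalg.lstsq(np.c_[d1,-d2],c2-c1,rcond=None)[0]
    p,q=c1+s[0]*d1,c2+s[1]*d2; return (p+q)/2,np.linalg.norm(p-q)
E
python3 - <<'E'
from h import *
for n in('top','side'):
    im=save(n,n+'0'); p=vision.camera_params(n);print(p, ray(n,320,200))
o=readout.get_obs();print(o)
E
```

```text
{'fx': 369.15974275744145, 'fy': 369.15974275744145, 'cx': 313.8539422667006, 'cy': 194.63691488245215, 'rvec': array([ 2.18853026, -2.18823892,  0.06444798]), 'tvec': array([ -23.08867359,  593.70986759, 1186.92326315])} (array([ 519.00175201,  -26.80191557, 1221.36405918]), array([ 0.04748922, -0.01350288, -0.99902487]))
{'fx': 499.38916768949605, 'fy': 499.38916768949605, 'cx': 324.25441378266265, 'cy': 201.32519353982397, 'rvec': array([ 0.48954156, -2.32826934,  1.63250277]), 'tvec': array([ 549.20824882,  188.39231958, 1187.39626955])} (array([  56.88980363, 1183.01428541,  586.74697984]), array([ 0.40141035, -0.85249454, -0.33496626]))
{'t': 0.1, 'qpos': array([ 1.12200327e+00,  4.23790749e-01,  1.63059954e+00, -4.11039937e-05,
        1.08862361e+00, -1.90168759e-02]), 'qvel': array([-0.00128776, -0.00198702, -0.00299101, -0.00048652, -0.00116378,
       -0.00202789]), 'joint_torque': array([ 1.92078842e-04, -5.45613170e+01, -2.74324805e+01,  6.44267793e-02,
        1.86969806e-02, -8.06108255e-05]), 'ee_pos': array([260.23981212, 567.80945029, 301.96843576]), 'orientation': array([-6.69815085e-01, -3.06905526e+00,  2.18475006e-03]), 'ft_force': array([-0.09346677, -0.05894383,  0.46445029]), 'moment': array([0.01018092, 0.01890138, 0.00871037]), 'grasp_force': 0.0, 'width': 88.21904468979704}
```

View pics/top0.png

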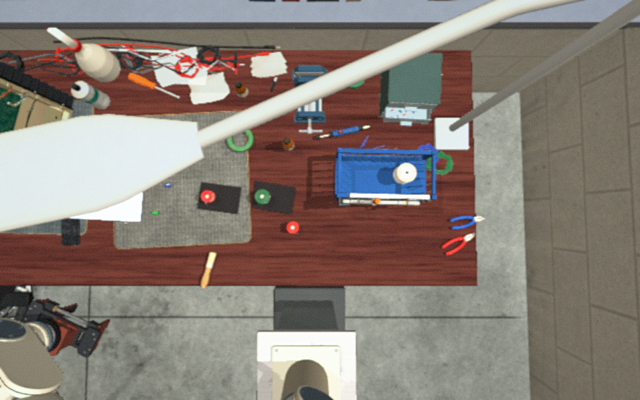

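View pics/side0.png

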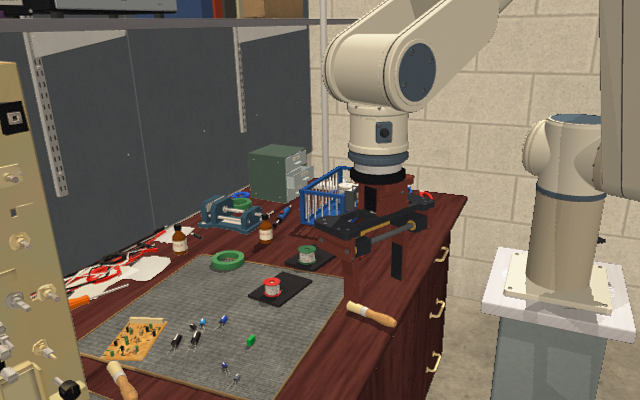

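The top view shows the stray reel at about (292,228), twin at (207,197), green at (262,196), bottle at (288,145) and the orange post at (376,202). The side view is partly blocked by the arm. I'll enlarge the top view.

```bash
python3 - <<'E'
from h import *
im=cv2.imread('pics/top0.png'); c=im[120:250,185:445]
cv2.imwrite('pics/crop1.png',cv2.resize(c,None,fx=3,fy=3,interpolation=cv2.INTER_CUBIC))
for n,u,v,z in [('stray',292,228,30),('twin',207.5,197,39),('green',262,196.5,43),('post',376,202,172),('bottle',288,145,84)]: print(n,at('top',u,v,z).round(1))
hsv=cv2.cvtColor(im,cv2.COLOR_BGR2HSV)
m=((hsv[...,0]<8)|(hsv[...,0]>172))&(hsv[...,1]>150)&(hsv[...,2]>120)
n,l,s,ce=cv2.connectedComponentsWithStats(m.astype(np.uint8))
for i in range(1,n):
    if s[i,4]>40: print(s[i],ce[i])
E
```

```text
stray [485.5  47.2  30. ]
twin [584.8 318.4  39. ]
green [586.2 142.8  43. ]
post [ 563.2 -200.2  172. ]
bottle [744.5  57.3  84. ]
[ 55  39  26  15 126] [69.46825397 48.        ]
[ 99  44  76   6 148] [134.11486486  45.64189189]
[237  51  33   8 101] [252.76237624  54.58415842]
[40 55 24  8 82] [52.24390244 58.87804878]
[220  55  14   5  42] [227.23809524  57.57142857]
[180  56  12   7  53] [185.9245283   59.22641509]
[209  66  19   5  65] [217.8         68.27692308]
[178  69  20   9  45] [187.53333333  74.26666667]
[200 190  15  13 113] [206.31858407 195.81415929]
[286 221  14  13 129] [292.53488372 226.86046512]
[442 236  25  20 223] [454.20627803 244.83408072]
[ 61 327   6  15  47] [ 62.76595745 333.10638298]
```

View pics/crop1.png

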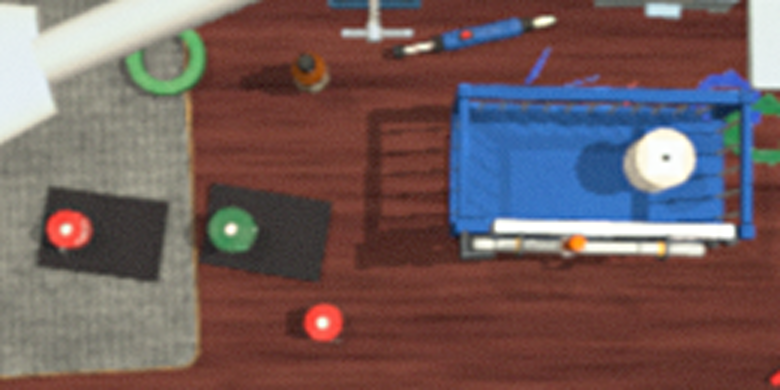

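The enlarged crop shows pad A with corners near (50,187), (167,201), (158,280) and (38,265). The twin is at (68,230), the stray reel at (323,322) and the post top at (577,242). The gate top is the white bar from (495,225) to (733,232).

```bash
python3 - <<'E'
from h import *
def T(u,v,z): return at('top',185+(u+.5)/3-.5,120+(v+.5)/3-.5,z)
C=[T(u,v,9) for u,v in [(50,187),(167,201),(158,280),(38,265)]]
C=np.array(C); print(C.round(1)); c=C.mean(0)
ydir=(C[0]+C[3]-C[1]-C[2])[:2]; print(np.linalg.norm(ydir)/2); ydir/=np.linalg.norm(ydir)
print('pad',c.round(1),'yaw',np.arctan2(-ydir[0],ydir[1]),'free',c[:2]-33*ydir, 'twinexp',c[:2]+33*ydir)
print('twin',T(68,230,39).round(1),'stray',T(323,322,30).round(1),'post',T(577,242,172).round(1))
a,b=T(495,226,110),T(733,232,110); print('gate',a,b,np.linalg.norm(a-b), np.arctan2(-(a-b)[0],(a-b)[1]))
o=readout.get_obs(); print(R.from_rotvec(o['orientation']).as_matrix().round(3))
E
```

```text
[[636.1 348.4   9. ]
 [620.6 219.4   9. ]
 [533.9 228.2   9. ]
 [550.3 359.9   9. ]]
131.34626068926653
pad [585.2 289.    9. ] yaw -0.12152404994354099 free [581.21558454 256.23409328] twinexp [589.21644494 321.74734562]
twin [587. 319.  39.] stray [488.7  46.2  30. ] post [ 567.9 -203.1  172. ]
gate [ 586.92996313 -131.28300524  110.        ] [ 580.90359238 -370.14327219  110.        ] 238.93627659079374 -0.025224339936360814
[[-0.909  0.417 -0.001]
 [ 0.417  0.909 -0.001]
 [-0.    -0.001 -1.   ]]
```

{"method": "servo_tool", "body": {
  "plan": [
    [[-1,0.38,-0.87,0,0,0,-0.965],[-1,0.38,-0.87,0,0,0,-0.965],[-1,0.38,-0.87,0,0,0,-0.965],[-1,0.38,-0.87,0,0,0,-0.965],[-1,0.38,-0.87,0,0,0,-0.965]]
  ]
}}

```text
t: 0.52
ee_pos: [336.5, 392.4, 302.3]
orientation: [-1.302, -2.859, 0.001]
ft_force: [0.2, -0.2, -0.5]
width: 87.8
grasp_force: 0.0
```

{"method": "servo_tool", "body": {
  "plan": [
    [[-1,0.38,-0.87,0,0,0,-0.965],[-1,0.38,-0.87,0,0,0,-0.965],[-1,0.38,-0.87,0,0,0,-0.965],[-1,0.38,-0.87,0,0,0,-0.965],[-1,0.38,-0.87,0,0,0,-0.965]]
  ]
}}

```text
t: 0.93
ee_pos: [412.6, 218.3, 302.6]
orientation: [-1.871, -2.524, 0.0]
ft_force: [-0.2, 0.2, -0.1]
width: 88.1
grasp_force: 0.0
```

{"method": "servo_tool", "body": {
  "plan": [
    [[-1,0.38,-0.87,-0.6,0,0,-0.965],[-1,0.38,-0.87,-0.6,0,0,-0.965],[-1,0.38,-0.87,-0.6,0,0,-0.965],[-1,0.38,-0.87,-0.6,0,0,-0.965],[-1,0.38,-0.87,-0.6,0,0,-0.965]]
  ]
}}

```text
t: 1.35
ee_pos: [483.1, 57.0, 190.4]
orientation: [2.357, 2.077, 0.0]
ft_force: [0.1, 1.3, 0.5]
width: 87.5
grasp_force: 0.0
```

```bash
cat >> h.py <<'E'
def wray(u,v,o):
    p=vision.camera_params('wrist'); H=np.array(p['hand_eye']); x,y=u-p['cx'],v-p['cy']; r=np.hypot(x,y)+1e-9; th=r/p['fx']
    d=np.array([np.sin(th)*x/r,np.sin(th)*y/r,np.cos(th)]); Rt=R.from_rotvec(o['orientation']).as_matrix()
    return Rt@H[:3,3]+o['ee_pos'], Rt@H[:3,:3]@d
def wat(u,v,z,o):
    c,d=wray(u,v,o); return c+d*(z-c[2])/d[2]
E
python3 - <<'E'
from h import *
o=readout.get_obs(); print(o['t'],o['ee_pos'],o['qpos'].round(2)); Rt=R.from_rotvec(o['orientation']).as_matrix(); print(Rt.round(3))
save('wrist','w1')
E
```

```text
1.35 [483.12298751  57.04481909 190.37650791] [0.09 0.4  2.01 0.   0.74 0.22]
[[ 0.126  0.992  0.   ]
 [ 0.992 -0.126  0.   ]
 [ 0.     0.    -1.   ]]
```

View pics/w1.png

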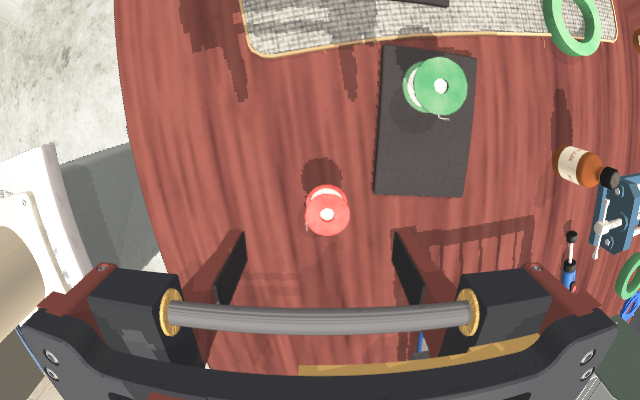

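The wrist view shows the stray reel's top face centred at (327,214) and the green reel's top at (440,86). Both fingers are open on either side of the stray reel's line.

```bash
python3 - <<'E'
from h import *
o=readout.get_obs(); print(o['t'],o['ee_pos'])
o['ee_pos']=np.array([483.12,57.04,190.38])
print(wat(327,214,30,o).round(1), wat(440,86,43,o).round(1))
E
```

```text
1.4 [483.80317912  52.92817078 186.95419081]
[488.   46.5  30. ] [586.5 142.   43. ]
```

{"method": "servo_tool", "body": {
  "plan": [
    [[-1,0,0,-0.7,0,0,0],[-1,0,0,-0.7,0,0,0],[-1,0,0,-0.6,0,0,0],[-1,0,0,-0.4,0,0,0],[-1,0,0,0,0,0,0]]
  ]
}}

```text
t: 1.82
ee_pos: [481.0, 58.5, 92.5]
orientation: [-2.351, -2.079, 0.007]
ft_force: [-0.2, -0.6, -0.6]
width: 88.3
grasp_force: 0.0
```

{"method": "servo_tool", "body": {
  "plan": [
    [[1,0,0,0,0,0,0],[1,0,0,0,0,0,0],[1,0,0,0,0,0,0],[1,0,0,0,0,0,0],[1,0,0,0,0,0,0]]
  ]
}}

```text
t: 2.23
ee_pos: [483.4, 58.9, 96.4]
orientation: [2.352, 2.081, 0.002]
ft_force: [-0.7, -0.1, -0.2]
width: 57.9
grasp_force: 0.0
```

{"method": "servo_tool", "body": {
  "plan": [
    [[1,0,0,0,0,0,0],[1,0,0,0,0,0,0],[1,0,0,0.1,0,0,0],[1,0,0,0.2,0,0,0],[1,0,0,0.2,0,0,0]]
  ]
}}

```text
t: 2.65
ee_pos: [482.4, 58.7, 115.8]
orientation: [-2.352, -2.081, 0.002]
ft_force: [-1.1, 0.5, -1.1]
width: 34.9
grasp_force: 28.8
```

```bash
python3 - <<'E'
from h import *
o=readout.get_obs(); print(o['t'],o['ee_pos'],o['width'],o['grasp_force'])
im=save('wrist','w2'); cv2.imwrite('pics/w2c.png',cv2.resize(im[150:350,180:460,::-1],None,fx=2,fy=2))
E
```

```text
2.65 [482.42855335  58.72784523 115.80320178] 34.944216766330065 28.799540899325017
```

View pics/w2c.png

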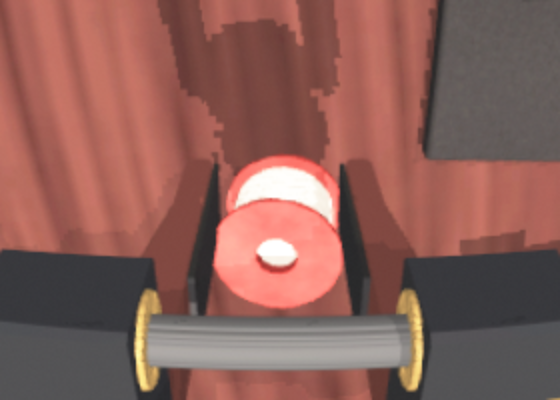

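The reel is between the pads but off-centre. Its top face is at about (319,276) in the full frame, so the grasp is poor. I'll work out the offset and regrasp.

```bash
python3 - <<'E'
from h import *
o=readout.get_obs(); print(o['t'],o['ee_pos'],o['qpos'].round(3))
o['ee_pos']=np.array([482.43,58.73,115.8])
for z in (30,40,49): print(wat(319,276,z,o).round(1))
E
```

```text
2.7 [483.26875034  58.81672366 117.21374413] [0.097 0.537 2.03  0.    0.573 0.219]
[479.8  36.3  30. ]
[480.6  42.7  40. ]
[481.3  48.5  49. ]
```

{"method": "servo_tool", "body": {
  "plan": [
    [[1,0,0,-0.2,0,0,0],[1,0,0,-0.15,0,0,0],[1,0,0,-0.1,0,0,0],[1,0,0,-0.05,0,0,0],[1,0,0,0,0,0,0]]
  ]
}}

```text
t: 3.12
ee_pos: [484.9, 59.4, 96.1]
orientation: [2.352, 2.08, 0.006]
ft_force: [0.6, 3.9, 14.8]
width: 34.9
grasp_force: 29.6
```

Force shows it's touching down. Opening and re-centring.

{"method": "servo_tool", "body": {
  "plan": [
    [[-1,0,0,0,0,0,0],[-1,0,0,0,0,0,0],[-1,0,0,0,0,0,0],[-1,0,0,0,0,0,0],[-1,0,0,0,0,0,0]]
  ]
}}

```text
t: 3.53
ee_pos: [482.4, 58.7, 94.9]
orientation: [-2.352, -2.081, 0.002]
ft_force: [0.3, -0.3, -0.5]
width: 64.8
grasp_force: 0.0
```

```bash
python3 - <<'E'
from h import *
o=readout.get_obs(); print(o['t'],o['ee_pos'],o['width'])
im=save('wrist','w3'); hsv=cv2.cvtColor(im,cv2.COLOR_RGB2HSV)
c=cv2.resize(im[150:350,180:460,::-1],None,fx=2,fy=2); cv2.imwrite('pics/w3c.png',c)
E
```

```text
3.5333 [482.43479891  58.65809874  94.85766701] 64.76780603301935
```

View pics/w3c.png

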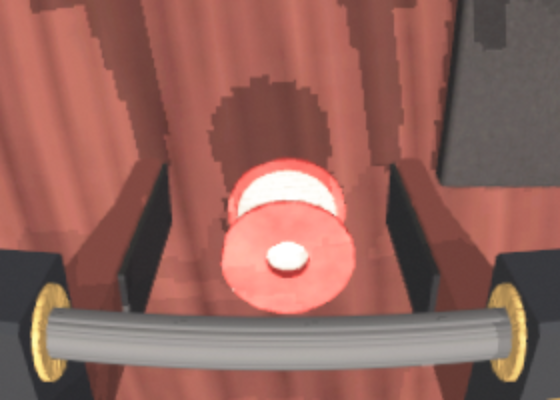

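The reel stands upright, with its top centre at crop (289,256), which is (324.5,278) in the full frame.

```bash
python3 - <<'E'
from h import *
o=readout.get_obs(); print(o['t'],o['ee_pos'])
o['ee_pos']=np.array([482.43,58.66,94.86])
print(wat(324.3,278,30,o).round(1))
E
```

```text
3.5833 [482.5100453   58.68616844  94.95662552]
[484.1  48.   30. ]
```

{"method": "servo_tool", "body": {
  "plan": [
    [[-1,0.04,-0.13,-0.08,0,0,0],[-1,0,-0.14,-0.08,0,0,0],[-1,0,0,-0.06,0,0,0],[-1,0,0,0,0,0,0],[-1,0,0,0,0,0,0]]
  ]
}}

```text
t: 4.0
ee_pos: [483.3, 47.5, 87.4]
orientation: [-2.352, -2.08, 0.003]
ft_force: [-11.0, 2.7, 25.1]
width: 87.6
grasp_force: 12.3
```

{"method": "servo_tool", "body": {
  "plan": [
    [[-1,0,0,0,0,0,0],[-1,0,0,0,0,0,0]]
  ]
}}

```text
t: 4.17
ee_pos: [483.2, 47.6, 87.5]
orientation: [-2.352, -2.081, 0.002]
ft_force: [-10.3, 2.6, 24.4]
width: 87.9
grasp_force: 12.2
```

Finger's outer edge is on pad B's corner. I'll raise a little, narrow the fingers, then lower and close.

{"method": "servo_tool", "body": {
  "plan": [
    [[-1,0,0,0.1,0,0,0],[-0.3,0,0,0.03,0,0,0],[-0.3,0,0,0,0,0,0],[-0.3,0,0,0,0,0,0],[-0.3,0,0,0,0,0,0]]
  ]
}}

```text
t: 4.58
ee_pos: [484.5, 47.8, 91.4]
orientation: [-2.353, -2.081, 0.0]
ft_force: [0.1, 0.6, -1.1]
width: 64.8
grasp_force: 0.0
```

{"method": "servo_tool", "body": {
  "plan": [
    [[-0.3,0,0,-0.08,0,0,0],[-0.3,0,0,-0.08,0,0,0],[-0.3,0,0,0,0,0,0],[-0.3,0,0,0,0,0,0]]
  ]
}}

```text
t: 4.92
ee_pos: [484.2, 48.0, 84.9]
orientation: [-2.352, -2.081, 0.001]
ft_force: [1.1, -0.2, 0.3]
width: 57.1
grasp_force: 0.0
```

{"method": "servo_tool", "body": {
  "plan": [
    [[1,0,0,0,0,0,0],[1,0,0,0,0,0,0],[1,0,0,0,0,0,0],[1,0,0,0,0,0,0],[1,0,0,0,0,0,0]]
  ]
}}

```text
t: 5.33
ee_pos: [484.5, 48.0, 85.4]
orientation: [-2.353, -2.082, -0.0]
ft_force: [0.4, -0.2, 0.1]
width: 37.5
grasp_force: 30.0
```

{"method": "servo_tool", "body": {
  "plan": [
    [[1,0,0,0.1,0,0,0],[1,0,0,0.3,0,0,0],[1,0,0,0.5,0,0,0],[1,0,0,0.7,0,0,0],[1,0,0,0.7,0,0,0]]
  ]
}}

```text
t: 5.75
ee_pos: [483.8, 47.9, 178.1]
orientation: [-2.352, -2.081, 0.002]
ft_force: [0.8, -0.7, -1.5]
width: 37.2
grasp_force: 30.0
```

{"method": "servo_tool", "body": {
  "plan": [
    [[1,0.24,0.52,0,0,0,0],[1,0.24,0.52,0,0,0,0],[1,0.24,0.52,0,0,0,0],[1,0.24,0.52,0,0,0,0],[1,0.24,0.52,0,0,0,0]]
  ]
}}

```text
t: 6.17
ee_pos: [532.7, 152.9, 177.8]
orientation: [2.353, 2.081, 0.0]
ft_force: [0.4, -0.5, -0.9]
width: 37.4
grasp_force: 30.0
```

{"method": "servo_tool", "body": {
  "plan": [
    [[1,0.24,0.52,0,0,0,0],[1,0.24,0.52,0,0,0,0],[1,0.24,0.52,0,0,0,0],[1,0.24,0.52,0,0,0,0],[1,0.24,0.52,0,0,0,0]]
  ]
}}

```text
t: 6.58
ee_pos: [580.6, 257.0, 177.5]
orientation: [-2.353, -2.082, 0.001]
ft_force: [0.7, -0.2, -1.8]
width: 37.3
grasp_force: 30.0
```

{"method": "servo_tool", "body": {
  "plan": [
    [[1,0,0,0,0,0,0],[1,0,0,0,0,0,0],[1,0,0,0,0,0,0]]
  ]
}}

```text
t: 6.83
ee_pos: [579.8, 255.5, 177.1]
orientation: [-2.352, -2.082, 0.002]
ft_force: [-0.1, 0.1, -1.3]
width: 37.6
grasp_force: 30.0
```

```bash
python3 - <<'E'
from h import *
o=readout.get_obs(); print(o['t'],o['ee_pos'],o['width'])
save('wrist','w4'); save('top','top4')
E
```

```text
6.8333 [579.75563927 255.47846346 177.07768636] 37.59369740494137
```

View pics/w4.png

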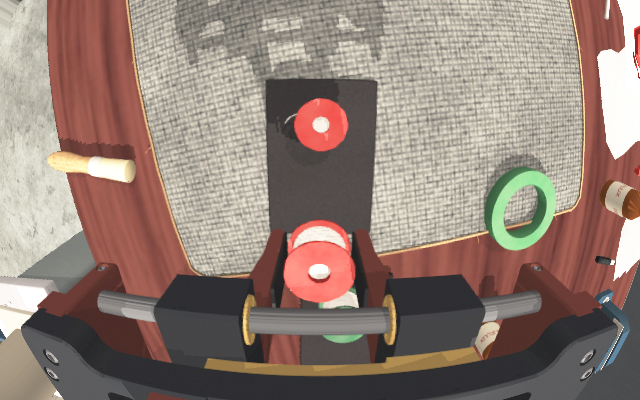

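The held reel is upright in the fingers at (320,272), and the twin's top is at (321,124). Pad A's far corners are at (266,80) and (377,80), and the pad is aligned with the gripper.

```bash
python3 - <<'E'
from h import *
o=readout.get_obs(); o['ee_pos']=np.array([579.76,255.48,177.08])
t=wat(321,124,39,o);a=wat(266,80,9,o);b=wat(377,80,9,o)
n=(b-a)/np.linalg.norm(b-a); yd=np.array([-n[1],n[0],0]); c=(a+b)/2-67*yd
print(t,a,b,np.linalg.norm(a-b),'center',c,'free',c-33*yd,'twin exp',c+33*yd, np.degrees(np.arctan2(n[1],n[0])))
E
```

```text
[589.15306473 321.51140069  39.        ] [550.08366453 360.34248181   9.        ] [637.60683621 349.76476616   9.        ] 88.16004565575511 center [585.80638261 288.53763639   9.        ] free [581.84694029 255.77603056   9.        ] twin exp [589.76582494 321.29924222   9.        ] -6.891127283907752
```

{"method": "servo_tool", "body": {
  "plan": [
    [[1,0.05,0,-0.5,0,0,0],[1,0,0,-0.5,0,0,0],[1,0,0,-0.5,0,0,0],[1,0,0,-0.25,0,0,0],[1,0,0,-0.1,0,0,0]]
  ]
}}

```text
t: 7.35
ee_pos: [581.4, 254.8, 101.6]
orientation: [-2.353, -2.08, 0.005]
ft_force: [0.4, -0.3, -1.2]
width: 37.5
grasp_force: 30.0
```

{"method": "servo_tool", "body": {
  "plan": [
    [[1,0,0,-0.05,0,0,0],[1,0,0,0,0,0,0],[1,0,0,0,0,0,0]]
  ]
}}

```text
t: 7.6
ee_pos: [583.1, 256.1, 102.3]
orientation: [2.353, 2.081, 0.002]
ft_force: [1.2, -0.4, -1.0]
width: 37.3
grasp_force: 30.0
```

{"method": "servo_tool", "body": {
  "plan": [
    [[1,0,0,-0.1,0,0,0],[1,0,0,-0.05,0,0,0],[1,0,0,-0.025,0,0,0],[1,0,0,0,0,0,0],[1,0,0,0,0,0,0]]
  ]
}}

```text
t: 8.02
ee_pos: [582.5, 256.1, 94.5]
orientation: [2.353, 2.082, 0.0]
ft_force: [-0.6, 0.6, -0.4]
width: 37.7
grasp_force: 30.0
```

{"method": "servo_tool", "body": {
  "plan": [
    [[-1,0,0,0,0,0,0],[-1,0,0,0,0,0,0],[-1,0,0,0,0,0,0],[-1,0,0,0,0,0,0]]
  ]
}}

```text
t: 8.35
ee_pos: [582.5, 256.0, 94.5]
orientation: [2.353, 2.082, 0.0]
ft_force: [0.6, 0.2, 0.3]
width: 60.5
grasp_force: 0.0
```

{"method": "servo_tool", "body": {
  "plan": [
    [[-1,0,0,0.3,0,0,0],[-1,0,0,0.7,0,0,0],[-1,0,0,0.9,0,0,0],[-1,0,0,0.9,0,0,0],[-1,0,0,0.9,0,0,0]]
  ]
}}

```text
t: 8.77
ee_pos: [582.2, 255.8, 244.7]
orientation: [-2.353, -2.082, 0.0]
ft_force: [-0.5, 0.1, -0.6]
width: 88.0
grasp_force: 0.0
```

```bash
python3 - <<'E'
from h import *
o=readout.get_obs(); print(o['t'],o['ee_pos'],o['width'])
im=save('wrist','w5')
hsv=cv2.cvtColor(im,cv2.COLOR_RGB2HSV)
m=((hsv[...,0]<6)|(hsv[...,0]>174))&(hsv[...,1]>140)&(hsv[...,2]>190)
m[:,:200]=0;m[:,450:]=0
n,l,s,ce=cv2.connectedComponentsWithStats(m.astype(np.uint8))
for i in range(1,n):
    if s[i,4]>150: print(s[i],ce[i],wat(*ce[i],39,o))
cv2.imwrite('pics/w5c.png',im[:,150:490,::-1])
E
```

```text
8.7667 [582.203383   255.83425115 244.66394894] 87.96848708438802
[315  99  24  31 270] [329.58148148 113.08888889] [600.40647266 325.47660071  39.        ]
[301 165  38  23 333] [321.02102102 175.29429429] [585.54920772 267.84809879  39.        ]
```

View pics/w5c.png

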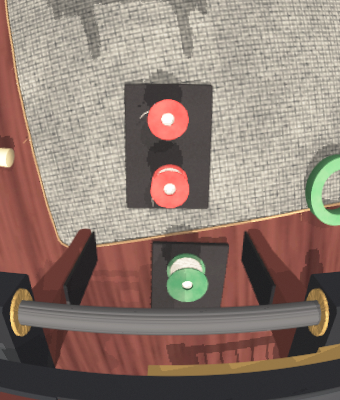

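The stray reel stands at full-frame (319,188) beside its twin at (318,119), flat on the pad and released. Next I move to hover over the post.

{"method": "servo_tool", "body": {
  "plan": [
    [[-1,0,-0.4,0.4,0,0,0],[-1,-0.02,-0.82,0.3,0,0,0],[-1,-0.02,-0.82,0,0,0,0],[-1,-0.03,-0.82,0,0,0,0],[-1,-0.03,-0.82,0,0,0,0]]
  ]
}}

```text
t: 9.23
ee_pos: [578.3, 107.6, 271.6]
orientation: [2.352, 2.082, 0.002]
ft_force: [0.4, -0.3, 0.2]
width: 87.9
grasp_force: 0.0
```

{"method": "servo_tool", "body": {
  "plan": [
    [[-1,-0.03,-0.82,0,0,0,0],[-1,-0.03,-0.82,0,0,0,0],[-1,-0.03,-0.82,0,0,0,0],[-1,-0.03,-0.82,0,0,0,0],[-1,-0.03,-0.82,0,0,0,0]]
  ]
}}

```text
t: 9.65
ee_pos: [572.2, -56.8, 271.2]
orientation: [2.352, 2.081, 0.001]
ft_force: [-0.1, 0.2, 0.0]
width: 88.0
grasp_force: 0.0
```

{"method": "servo_tool", "body": {
  "plan": [
    [[-1,-0.03,-0.82,0,0,0,0],[-1,-0.03,-0.8,0,0,0,0],[-1,0,-0.5,0,0,0,0],[-1,0,0,0,0,0,0],[-1,0,0,0,0,0,0]]
  ]
}}

```text
t: 10.07
ee_pos: [569.9, -140.9, 270.9]
orientation: [2.355, 2.079, 0.001]
ft_force: [0.6, 0.2, -0.1]
width: 87.9
grasp_force: 0.0
```

```bash
python3 - <<'E'
from h import *
o=readout.get_obs(); print(o['t'],o['ee_pos'],o['width'],o['qpos'].round(2))
im=save('wrist','w6'); np.save('o6.npy',np.r_[o['ee_pos'],o['orientation']])
cv2.imwrite('pics/w6c.png',cv2.resize(im[130:330,200:440,::-1],None,fx=2.5,fy=2.5,interpolation=cv2.INTER_CUBIC))
hsv=cv2.cvtColor(im,cv2.COLOR_RGB2HSV)
m=(hsv[...,0]>8)&(hsv[...,0]<18)&(hsv[...,1]>170)&(hsv[...,2]>150)
n,l,s,ce=cv2.connectedComponentsWithStats(m.astype(np.uint8))
for i in range(1,n):
    if s[i,4]>30: print(s[i],ce[i])
E
```

```text
10.0667 [ 569.93792995 -140.86522555  270.90104972] 87.93038126024794 [-0.26  0.41  1.74  0.    0.99 -0.14]
[319 262  17  46 549] [324.91074681 284.95264117]
```

View pics/w6c.png

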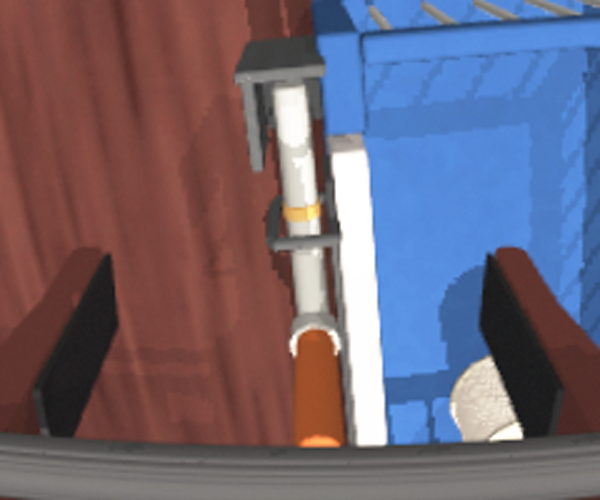

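The crop shows the post base at about (317,340) and the near edge of its top face at about (320,438), partly behind the gripper rod. The gate's white top runs beside it.

```bash
python3 - <<'E'
from h import *
a=np.load('o6.npy'); o=dict(ee_pos=a[:3],orientation=a[3:])
F=lambda u,v:(200+u/2.5,130+v/2.5)
for n,u,v,z in [('base(+y edge)',316,340,112),('top(+y edge)',320,438,172),('gatefar',348,140,110),('gatenear L',361,440,110)]: print(n,wat(*F(u,v),z,o).round(1))
E
```

```text
base(+y edge) [ 569.3 -200.2  112. ]
top(+y edge) [ 569.5 -197.9  172. ]
gatefar [ 588.1 -128.3  110. ]
gatenear L [ 581.4 -249.9  110. ]
```

{"method": "servo_tool", "body": {
  "plan": [
    [[-0.2,0,-0.5,0,0,0,0],[-0.2,0,-0.5,0,0,0,0],[-0.2,0,-0.5,0,0,0,0],[-0.2,0,-0.1,0,0,0,0],[-0.2,0,0,0,0,0,0]]
  ]
}}

```text
t: 10.53
ee_pos: [570.2, -203.6, 270.5]
orientation: [-2.353, -2.081, -0.0]
ft_force: [0.9, 0.2, 0.2]
width: 58.2
grasp_force: 0.0
```

{"method": "servo_tool", "body": {
  "plan": [
    [[-0.2,0,0,0,0,0,0],[-0.2,0,0,0,0,0,0],[-0.2,0,0,0,0,0,0]]
  ]
}}

```text
t: 10.78
ee_pos: [570.1, -202.8, 270.4]
orientation: [-2.351, -2.083, -0.0]
ft_force: [-0.3, -0.1, 0.3]
width: 52.6
grasp_force: 0.0
```

{"method": "servo_tool", "body": {
  "plan": [
    [[-0.2,-0.025,-0.05,-0.4,0,0,0],[-0.2,0,0,-0.4,0,0,0],[-0.2,0,0,-0.4,0,0,0],[-0.2,0,0,-0.2,0,0,0],[-0.2,0,0,-0.05,0,0,0]]
  ]
}}

```text
t: 11.2
ee_pos: [568.4, -205.1, 210.8]
orientation: [-2.35, -2.081, 0.002]
ft_force: [-0.4, 0.8, 0.1]
width: 52.1
grasp_force: 0.0
```

{"method": "servo_tool", "body": {
  "plan": [
    [[0,0,0,0,0,0,0],[0.3,0,0,0,0,0,0],[0.6,0,0,0,0,0,0],[1,0,0,0,0,0,0],[1,0,0,0,0,0,0]]
  ]
}}

```text
t: 11.62
ee_pos: [569.4, -206.1, 213.1]
orientation: [2.352, 2.081, 0.001]
ft_force: [0.2, 0.0, -0.2]
width: 22.7
grasp_force: 0.0
```

{"method": "servo_tool", "body": {
  "plan": [
    [[1,0,0,0,0,0,0],[1,0,0,0,0,0,0],[1,0,0,0,0,0,0]]
  ]
}}

```text
t: 11.87
ee_pos: [568.8, -206.0, 212.7]
orientation: [-2.353, -2.081, 0.001]
ft_force: [-3.3, 0.6, 5.7]
width: 14.5
grasp_force: 30.0
```

{"method": "servo_tool", "body": {
  "plan": [
    [[1,0,0,0.1,0,0,0],[1,0,0,0.1,0,0,0],[1,0,0,0.1,0,0,0],[1,0,0,0.08,0,0,0],[1,0,0,0,0,0,0]]
  ]
}}

```text
t: 12.28
ee_pos: [568.9, -206.0, 228.0]
orientation: [-2.353, -2.081, 0.0]
ft_force: [-3.2, -0.9, -2.6]
width: 14.4
grasp_force: 30.0
```

{"method": "servo_tool", "body": {
  "plan": [
    [[1,0,0,0,0,0,0],[1,0,0,0,0,0,0]]
  ]
}}

```text
t: 12.45
ee_pos: [568.8, -205.9, 227.3]
orientation: [-2.352, -2.081, 0.001]
ft_force: [-3.7, -0.5, -2.9]
width: 14.6
grasp_force: 30.0
```

{"method": "servo_tool", "body": {
  "plan": [
    [[1,0,-0.1,0,0,0,0],[1,0,-0.1,0,0,0,0],[1,0,-0.1,0,0,0,0],[1,0,-0.1,0,0,0,0],[1,0,0,0,0,0,0]]
  ]
}}

```text
t: 12.87
ee_pos: [568.7, -223.0, 227.3]
orientation: [-2.353, -2.081, 0.001]
ft_force: [-4.3, -1.4, -4.6]
width: 14.2
grasp_force: 30.0
```

{"method": "servo_tool", "body": {
  "plan": [
    [[1,-0.02,-0.12,0,0,0,0],[1,0,-0.12,0,0,0,0],[1,0,-0.12,0,0,0,0],[1,0,-0.12,0,0,0,0],[1,0,-0.12,0,0,0,0]]
  ]
}}

```text
t: 13.28
ee_pos: [568.0, -246.5, 227.4]
orientation: [-2.352, -2.081, 0.001]
ft_force: [-6.3, 1.1, -2.8]
width: 14.4
grasp_force: 30.0
```

{"method": "servo_tool", "body": {
  "plan": [
    [[1,0,0,0,0,0,0],[1,0,0,0,0,0,0],[1,0,0,0,0,0,0]]
  ]
}}

```text
t: 13.53
ee_pos: [568.0, -246.8, 227.5]
orientation: [-2.353, -2.081, 0.001]
ft_force: [-4.6, -0.6, -2.6]
width: 14.4
grasp_force: 30.0
```

{"method": "servo_tool", "body": {
  "plan": [
    [[1,-0.14,-0.02,0,0,0,0.5],[1,-0.14,-0.02,0,0,0,0.5],[1,-0.14,-0.03,0,0,0,0.5],[1,-0.14,-0.04,0,0,0,0.5],[1,-0.135,-0.045,0,0,0,0.5]]
  ]
}}

```text
t: 13.95
ee_pos: [541.6, -253.0, 228.2]
orientation: [2.108, 2.325, 0.002]
ft_force: [1.4, 1.1, -2.4]
width: 14.5
grasp_force: 30.0
```

{"method": "servo_tool", "body": {
  "plan": [
    [[1,-0.135,-0.045,0,0,0,0.5],[1,-0.13,-0.055,0,0,0,0.5],[1,-0.13,-0.055,0,0,0,0.5],[1,-0.125,-0.065,0,0,0,0.5],[1,-0.125,-0.065,0,0,0,0.5]]
  ]
}}

```text
t: 14.37
ee_pos: [516.2, -264.7, 228.5]
orientation: [1.841, 2.54, 0.002]
ft_force: [1.6, -0.3, -2.8]
width: 14.8
grasp_force: 30.0
```

{"method": "servo_tool", "body": {
  "plan": [
    [[1,0,0,0,0,0,0],[1,0,0,0,0,0,0],[1,0,0,0,0,0,0],[1,0,0,0,0,0,0],[1,0,0,0,0,0,0]]
  ]
}}

```text
t: 14.78
ee_pos: [515.4, -263.7, 227.8]
orientation: [1.846, 2.54, 0.001]
ft_force: [3.0, 0.2, -2.6]
width: 14.5
grasp_force: 30.0
```

```bash
python3 - <<'E'
from h import *
o=readout.get_obs(); print(o['t'],o['ee_pos'],o['width'],o['grasp_force'],o['ft_force'],np.abs(o['qvel']).max())
p=o['ee_pos'];print(np.degrees(np.arctan2(-(p[0]-581.5),p[1]+376.4)) - np.degrees(np.arctan2(18,129))+2)
a=save('wrist','w7'); b=save('top','top7')
cv2.imwrite('pics/f.png',np.vstack([a[100:,100:540,::-1],b[130:250,185:445,::-1].repeat(2,0).repeat(2,1)[:,:440]]))
E
```

```text
14.7833 [ 515.38560616 -263.6601898   227.76912768] 14.52890151564447 30.00002145767212 [ 3.02949573  0.23400666 -2.56831559] 0.005224232155129862
24.445313238858894
```

View pics/f.png

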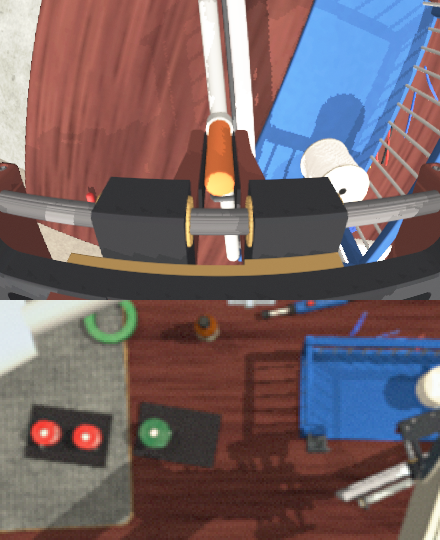

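The wrist view shows the post held between the pads at about (220,160) and the gate swung open. The top view shows both red reels side by side on pad A at (44,433) and (87,437), with the green reel and bottle where they were. The arm is still and the spring force is about 3 N, so I'm handing in.

```bash
python3 -c "
from workcell import close_job
print(close_job())"
```

```text
the job is handed in; nothing more can be done
None
```

I handed in the job at about 15 s: the stray red reel is on pad A beside its twin and released, the bolt was lifted and drawn about 40 mm, and the gate is held at about 24 degrees open (no verdict was returned).

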